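# Clear and balance the dust-box lid

### The arm

A 6-joint arm with a two-finger parallel gripper is mounted at the origin on the work surface. World frame = base frame: x ahead of the robot, y to its left, z up, the work surface at z = 0. Lengths are in m, angles in rad, forces in N, time in s.
With the tool pointing down it reaches from about 0.4 to 0.925 m from the base axis. Payload 12.5 kg.
Tool frame: the origin (TCP) lies where the fingers leave the gripper's body, on its centre line; the fingertips stand 78 mm ahead of it and the grasp point (between the pads) lies 59 mm ahead of it; z points along the fingers, y is the line along which they close (so a half turn about z gives the same grasp; the last joint's range is limited). The gripper opens to 95 mm and grips with 3 to 60 N. Pads are 20 mm wide; open, the fingers measure 119 mm over their backs; the gripper's body (75 mm by 180 mm) begins 59 mm behind the grasp point.
Start: joints at [-1.253, 0.491, 1.559, -0, 1.092, -0.106], TCP at [0.257, -0.57, 0.292] pointing down, gripper open.
Joint ranges: [-3.1, 3.1], [-0.84, 2.19], [0.05, 2.79], [-1.13, 4.28], [0.06, 2.93], [-2.69, 2.69]. Speed limits (rad/s): [2.22, 2.22, 2.79, 3.14, 3.14, 3.14].

### API

Orientations are given as [roll, pitch, yaw] about the fixed x, y, z axes, in that order (R = Rz(yaw) Ry(pitch) Rx(roll)).
In Python, from plant import r gives the robot as it stands.
- The arm moves only by the shell command python3 -m inch 'ROWS' [FORCE]. ROWS is JSON, a list of rows, each an object with "gripper": the closure, from 0 (fully open) to 1 (shut); "translation": the shift along the tool's x, y, z in m, a list of three; "turn": the turn about the tool's z in rad. In form: [{"gripper": gripper, "translation": [x, y, z], "turn": turn}, ...]. A call has exactly 10 rows; each row is the pose to reach, as a shift and turn from the pose commanded when the call began, along the tool's axes at that moment; what a row does not reach only later rows make up. A row lasts 1/8 s, in which the tool goes at most 62.5 mm and 10.7 degrees, less where a joint would pass 70% of its speed; a pose out of reach is approached as far as the arm can. A call with a gripper value outside its range is refused whole. The fingers move at their own pace and stop on an object; FORCE is the grip in N (left out, the last holds). Time passes only in rows, so rows that repeat a pose let the fingers close, or fill a call up. It gives the time, the measured TCP pose, the force, the opening and the grip force at its end, in the units of the state.
- r.observe(): the state, without advancing time (a new reading comes with each control period).
- r.get_image(name): name is "side" or "top"; returns the picture (400x640x3 uint8, red, green, blue); there is no depth.
- r.calibration(name): a dict with "camera_matrix" (3x3 intrinsics, pixels), "dist_coeffs" ([k1, k2, p1, p2, k3] as OpenCV has them; the pictures are not rectified), "R" (3x3) and "t" (3): a world point X has camera coordinates R X + t. Camera axes: x right, y down, z forward; pixel columns grow to the right and rows downward; lengths in m; the calibration is good to about 2 mm. A picture is of the moment at which its call begins. calibration takes no time and is no camera call.
- r.close_job(): hands the job in; it is judged then, once.
Trained networks look in the newest picture that a camera, given by its name, has taken for a name from the list of things; names that differ only in an ending like _2 or _b are one class to them, and where a whole thing is asked for, a point or a joint stands for the part that bears it (a point fixed in the world has none). Each returns a list of dicts, best first, with "conf" (0 to 1); they miss things now and then, are a little off and sometimes report something else, mostly with a low value. They report only what shows in the picture. A call takes as long as a camera call. They do not tell look-alikes from the thing itself.
- r.cut_out(thing, camera): "pixels" (400x640 bool, what is visible of it).
- r.mark_of(thing, camera): "position" ([x, y, z] in m, in world coordinates, good to about 4 mm: a listed point, or the origin of a listed thing).
The state is a dict: "time_s": time; "qpos": joint angles; "joint_vel": joint speeds; "joint_torque": joint torques, N m; "tcp_pos": TCP position; "eef_rot": TCP orientation; "ft_force": force on the tool from outside, world axes, zero at the start; "wrist_torque": the same for the moment, N m; "grip_width": opening from 0.0 (shut) to 1.0 (fully open); "grasp_force": force on a finger pad.
Only numpy, scipy, OpenCV 4.12 (cv2) and the standard library are available. Lean on these libraries where they do the work, as an engineer would, in place of code of your own. Each camera call takes 0.05 s, during which the arm holds its last target. There are 200 camera calls.

### The job

Two closed denture cases lie on the lid of the bench dust box: stack them squarely on the third case that stands on the bench, the larger one first and the smaller on top, each centred with its long sides in line with the case below. Then lift the empty lid slowly by its bar handle to its balance point, where it would fall neither shut nor back open, and finish still holding it there, motionless, so that a colleague can hook in the stay. The column must stay as stacked, and the other things on the bench are left where they are.

Things in the scene. Friction and masses are not known exactly. Their poses are not given: they have to be found in the camera images.
- dust_box: Grey painted open-topped metal box, 170 (its x) x 300 (its y) x 100 mm high, fixed to the bench, covered by the lid. Origin: centre of its underside; its x axis points from the handle side to the hinge side, level.
- lid (a joint): Angle of the lid, rad: 0 lying shut, growing as its handle edge rises and swings towards the dust box's +x; stop at 2.5. The lid is a bare aluminium plate 170 x 300 x 6 mm, with its handle about 0.5 kg (varies by some 20 %), on an almost frictionless hinge: let go short of the balance point it falls shut, past it it falls open. With the handle its centre of mass is above the hinge at 1.49 rad (4.5 degrees short of upright): that is the balance point.
- lid_hinge (a point): Point on the hinge axis at mid-width: the lid's lower rear edge, 85 mm along the dust box's +x from its centre and 100 mm up; the axis runs along the dust box's y. The upper face of the shut lid is 6 mm above it.
- lid_handle (a point): Middle of the lid's steel bar handle: a round bar 12 mm thick, parallel to the hinge, on two 10 mm posts 104 mm apart near the front edge. With the lid shut the bar's axis is 155 mm from the hinge axis towards the dust box's -x and 46 mm above it (40 mm above the lid's face, 34 mm clear under the bar). It turns with the lid; the round bar may turn between the fingers.
- bottom_case: Closed grey plastic case 100 (its x) x 76 (its y) x 45 mm high, 0.4 kg, loose, standing on the bench: the foot of the column. Origin: centre of the underside; z up.
- large_case: Closed grey plastic case 84 (its x) x 64 (its y) x 40 mm high, about 0.15 kg, at first on the lid. Flat top. Origin: centre of the underside; z up.
- small_case: Closed grey plastic case 68 (its x) x 50 (its y) x 36 mm high, about 0.1 kg, at first on the lid beside the large one. Flat top. Origin: centre of the underside; z up.
- cup: Bystander: small open white cup, 42 mm across, 45 mm high; origin under its centre.
- wheel: Bystander: grey polishing wheel lying flat, 52 mm across, 16 mm thick; origin under its centre.
- bottle: Bystander: clear plastic bottle, 60 mm across, 130 mm high; origin under its centre.
- jar: Bystander: amber glass jar, 68 mm across, 75 mm high; origin under its centre.
- spatula: Bystander: plaster spatula lying flat, 180 mm long along its x; origin under its middle.
- model: Bystander: plaster model of a jaw, 70 x 65 x 30 mm; origin under its centre.
Things that resemble listed ones, but are neither listed nor needed, are in the scene too. Leave any pink look-alike of the small_case alone.

How it is judged:
On the way, in this order (a step that is already met when the one before it is completed fails the run):
1. the large case stands released, squarely on the bottom case (horizontal distance between large_case and bottom_case below 0.012 m and z of large_case in the frame of bottom_case between 0.039 and 0.051 m and angle between the x axis of large_case and the x axis of bottom_case, either way round below 0.2 rad and angle between each of large_case, bottom_case's own z axis and vertical below 0.08 rad and linear speed of large_case below 0.02 m/s and contact force between the fingers and large_case below 0.05 N and distance of bottom_case from where it was at the start of the episode below 0.02 m), for 0.2 s.
2. the small case stands released, squarely on the large one (all of step 1 and horizontal distance between small_case and large_case below 0.012 m and z of small_case in the frame of large_case between 0.034 and 0.046 m and angle between the x axis of small_case and the x axis of large_case, either way round below 0.2 rad and angle between small_case's own z axis and vertical below 0.08 rad and linear speed of small_case below 0.02 m/s and contact force between the fingers and small_case below 0.05 N), for 0.2 s.
At the end, for the whole second after the job is handed in: Fingers still on the lid (over 0.3 N), lid at 1.49 rad within 0.11 and still (under 0.05 rad/s); large case on bottom case, small on large, each centred within 12 mm, parallel within 0.2 rad, upright, at rest, not touched; bottom case within 20 mm of its start (all of step 2 and value of joint lid between 1.38 and 1.6 rad and velocity of joint lid between -0.05 and 0.05 rad/s and contact force between the fingers and lid above 0.3 N); the arm keeps its last pose, push and grip.
It fails at once if the lid is raised (over 0.15 rad) before both cases are on the column (value of joint lid above 0.15 rad and horizontal distance between any of large_case, small_case and bottom_case above 0.03 m).
It fails at once if the lid is swung far past its balance point (over 1.85 rad) (value of joint lid above 1.85 rad).
It fails at once if the lid is flung up or slammed (faster than 2.5 rad/s) (velocity of joint lid above 2.5 rad/s or velocity of joint lid below -2.5 rad/s).
It fails at once if a bystander (cup, wheel, bottle, jar, spatula or model) is moved more than 40 mm (distance of any of cup, wheel, bottle, jar, spatula, model from where it was at the start of the episode above 0.04 m).
It also fails if it takes over 72 s, if anything falls off the work surface, if the arm or the gripper's body presses on something with over 40 N, if the wrist force passes 120 N, or if a joint passes its speed limit or range.

## Working session

There is one attempt and no reset: what is moved stays moved. The work goes in short steps, Python scripts to look and compute and a shell command to move; the robot and the scene stay as the last step left them, time stands still between calls to the robot, and variables do not carry over. Pictures are saved under pics/ and viewed, at most 10 in all, crops included, and the job is handed in when it is done.

```bash
ls; mkdir -p pics; cat > h.py <<'E'
import numpy as np,cv2
from plant import r
def cal(c):
    k=r.calibration(c); return np.array(k["camera_matrix"]),np.array(k["dist_coeffs"]),np.array(k["R"]),np.array(k["t"])
def ray(c,px,z):
    "pixels Nx2 -> world points on plane z"
    K,D,R,t=cal(c); u=cv2.undistortPoints(np.array(px,float).reshape(-1,1,2),K,D).reshape(-1,2)
    d=np.c_[u,np.ones(len(u))]@R; o=-R.T@t
    return o+d*((z-o[2])/d[:,2])[:,None]
def proj(c,X):
    K,D,R,t=cal(c); return cv2.projectPoints(np.array(X,float).reshape(-1,1,3),cv2.Rodrigues(R)[0],t,K,D)[0].reshape(-1,2)
def rect(c,mask,z):
    "min-area rect of mask outline on plane z"
    cs=max(cv2.findContours(mask.astype(np.uint8),cv2.RETR_EXTERNAL,cv2.CHAIN_APPROX_NONE)[0],key=cv2.contourArea)
    p=ray(c,cs.reshape(-1,2),z)[:,:2]
    return cv2.minAreaRect((p*1000).astype(np.float32))
def save(c,n):
    im=r.get_image(c); cv2.imwrite(f"pics/{n}.png",im[:,:,::-1]); return im
E
python3 - <<'E'
from h import *
a=save("top","t0");b=save("side","s0")
cv2.imwrite("pics/both.png",cv2.resize(np.vstack([a,b])[:,:,::-1],(480,600)))
for c in("top","side"):
    R,t=cal(c)[2:];print(c,"cam",np.round(-R.T@t,3))
    for n in("dust_box","lid_handle","lid_hinge","bottom_case","large_case","small_case","cup","wheel","bottle","jar","spatula","model"):
        print(n,[(round(d["conf"],2),np.round(d["position"],3).tolist(),proj(c,d["position"]).round().tolist()[0]) for d in r.mark_of(n,c)][:4])
print(r.observe())
E
```

```text
pics
top cam [0.445 0.013 1.389]
dust_box [(0.76, [0.529, -0.111, 0.002], [347.0, 214.0])]
lid_handle [(0.89, [0.464, -0.131, 0.147], [359.0, 234.0]), (0.36, [0.537, -0.461, 0.002], [459.0, 213.0])]
lid_hinge [(0.78, [0.606, -0.091, 0.1], [344.0, 185.0])]
bottom_case [(0.84, [0.49, 0.268, 0.002], [225.0, 224.0])]
large_case [(0.55, [0.527, -0.115, -0.0], [349.0, 214.0]), (0.28, [0.695, 0.129, 0.002], [271.0, 159.0])]
small_case [(0.82, [0.555, 0.125, -0.004], [272.0, 204.0]), (0.77, [0.511, -0.032, 0.107], [323.0, 217.0]), (0.31, [0.492, 0.264, 0.0], [226.0, 223.0])]
cup [(0.74, [0.404, 0.128, 0.001], [269.0, 253.0])]
wheel [(0.57, [0.701, 0.131, 0.002], [271.0, 158.0])]
bottle [(0.9, [0.717, 0.313, -0.001], [213.0, 152.0])]
jar [(0.92, [0.535, -0.46, 0.001], [458.0, 214.0]), (0.69, [0.607, -0.093, 0.099], [344.0, 185.0]), (0.2, [0.527, -0.112, -0.002], [348.0, 214.0])]
spatula [(0.26, [0.552, 0.477, -0.002], [160.0, 203.0])]
model [(0.7, [0.551, 0.479, -0.003], [159.0, 203.0])]
side cam [0.107 0.729 0.73 ]
dust_box [(0.81, [0.526, -0.115, -0.003], [357.0, 224.0])]
lid_handle [(0.8, 
[... 872 characters left out ...]
.0, 173.0])]
{'time_s': 1.3, 'qpos': array([-1.25257081e+00,  4.90881337e-01,  1.55888993e+00,  1.20697940e-05,
        1.09170188e+00, -1.05600430e-01]), 'joint_vel': array([ 0.00018963,  0.00056134, -0.00117507, -0.00074215,  0.00047346,
       -0.00062468]), 'joint_torque': array([ 6.60866572e-04, -6.12468767e+01, -2.58430481e+01,  6.94022560e-02,
        4.45185334e-02, -2.61492750e-05]), 'tcp_pos': array([ 0.25705814, -0.5697033 ,  0.29227601]), 'eef_rot': array([3.14147269e+00, 1.94409066e-06, 4.23820382e-01]), 'ft_force': array([-0.39461887,  0.57475236, -0.56313241]), 'wrist_torque': array([-0.03722377, -0.03164057,  0.0180616 ]), 'grasp_force': 0.0, 'grip_width': 0.9988998661319716}
```

View pics/t0.png

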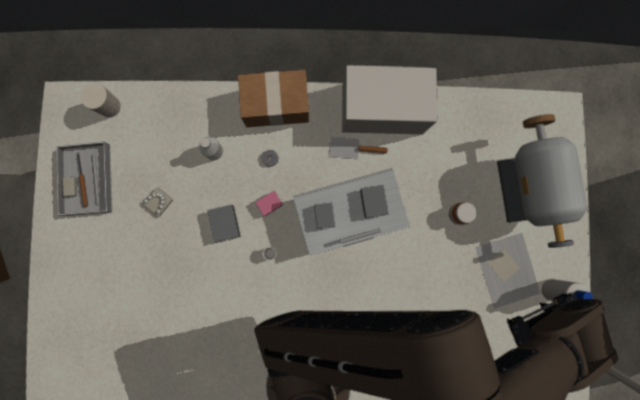

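View pics/s0.png

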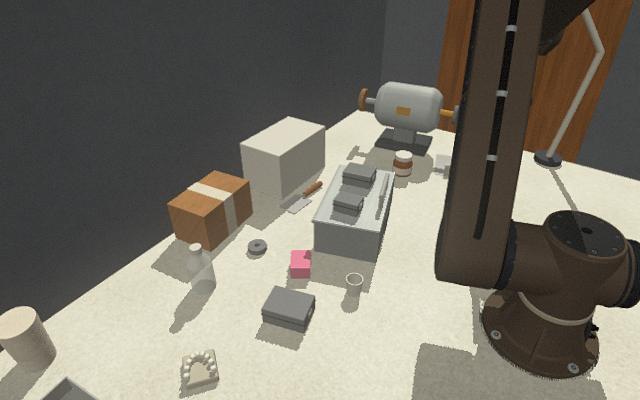

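The top picture shows the large case at (369,202) and the small one at (319,216), both on the lid. The pink look-alike is at (268,203), the bottom case at (223,224) and the handle at (350,239). Anything that could be mistaken for a case: pink block (268,203), bottom case (223,224), wheel (270,158), and the parts box at (83,178). I choose the two grey ones on the lid.

```bash
cat >> h.py <<'E'
from scipy.optimize import minimize
def hullmask(c,x,y,yaw,z,s):
    P=np.array([[i*s[0]/2,j*s[1]/2,k*s[2]] for i in(-1,1) for j in(-1,1) for k in(0,1)])
    Rz=np.array([[np.cos(yaw),-np.sin(yaw),0],[np.sin(yaw),np.cos(yaw),0],[0,0,1]])
    q=cv2.convexHull((proj(c,P@Rz.T+[x,y,z])*4*16).astype(np.int32))
    m=np.zeros((1600,2560),np.uint8); cv2.fillConvexPoly(m,q,1,shift=4); return m
S={"bottom_case":(.100,.076,.045),"large_case":(.084,.064,.040),"small_case":(.068,.050,.036),"dust_box":(.17,.30,.106)}
def fit(name,near,z,cams=("top","side"),yaw0=None):
    M={}
    for c in cams:
        best=None
        for d in r.cut_out(name,c):
            m=d["pixels"]; v,u=np.nonzero(m)
            e=np.linalg.norm([u.mean(),v.mean()]-proj(c,[*near,z+S[name][2]/2])[0])
            if e<14 and (best is None or e<best[0]): best=(e,m)
        if best: M[c]=cv2.resize(best[1].astype(np.uint8),(2560,1600),interpolation=cv2.INTER_NEAREST)
        else: print("no mask",name,c)
    def cost(p,MM=M): return sum(1-(h&m).sum()/(h|m).sum() for c,m in MM.items() for h in [hullmask(c,*p,z,S[name])])
    out=[]
    for sub in [M]+([{c:m} for c,m in M.items()] if len(M)>1 else []):
        b=None
        for y0 in ([yaw0-.15,yaw0+.15] if yaw0 is not None else [-.9,0,.7,1.4]):
            s=np.array([[*near,y0],[near[0]+.01,near[1],y0],[near[0],near[1]+.01,y0],[near[0],near[1],y0+.3]])
            o=minimize(cost,s[0],args=(sub,),method="Nelder-Mead",options=dict(initial_simplex=s,maxiter=90,xatol=2e-4,fatol=1e-4))
            if b is None or o.fun<b.fun:b=o
        print(name,list(sub),b.x.round(4),round(b.fun,3)); out.append(b.x)
    return out[0] if out else None
E
time python3 - <<'E'
from h import *
im=r.get_image("top");r.get_image("side")
cv2.imwrite("pics/c1.png",cv2.resize(im[150:270,200:420,::-1],None,fx=3,fy=3,interpolation=cv2.INTER_CUBIC))
fit("large_case",(.556,-.175),.106)
fit("small_case",(.513,-.034),.106)
fit("bottom_case",(.493,.268),0)
fit("dust_box",(.528,-.113),0,yaw0=.25)
E
```

```text
large_case ['top', 'side'] [ 0.5568 -0.1745  0.1878] 0.133
large_case ['top'] [ 0.5562 -0.1748  0.1959] 0.046
large_case ['side'] [ 0.5586 -0.1745  0.2031] 0.069
small_case ['top', 'side'] [ 0.5147 -0.034   0.1469] 0.154
small_case ['top'] [ 0.5135 -0.0334  0.1787] 0.081
small_case ['side'] [ 0.5159 -0.0349  0.1436] 0.06
bottom_case ['top', 'side'] [0.4895 0.2652 0.2619] 0.147
bottom_case ['top'] [0.4894 0.2653 0.2612] 0.044
bottom_case ['side'] [0.4913 0.2657 0.2911] 0.1
dust_box ['top', 'side'] [ 0.5291 -0.1134  0.2937] 0.465
dust_box ['top'] [ 0.5292 -0.1135  0.2928] 0.229
dust_box ['side'] [ 0.5297 -0.1142  0.2956] 0.236
real	0m28.451s
user	0m18.856s
sys	0m6.801s
```

View pics/c1.png

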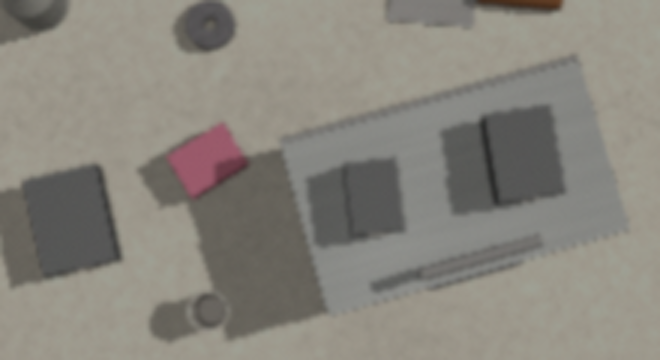

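```bash
cat >> h.py <<'E'
def to(x,y,z,yaw,base=None):
    "tool-frame shift and turn from present pose (or given base x,y,z,yaw) to target"
    o=r.observe(); p=np.array(base[:3]) if base else o["tcp_pos"]; w=base[3] if base else o["eef_rot"][2]
    d=np.array([x,y,z])-p
    t=(w-yaw+np.pi)%(2*np.pi)-np.pi
    return [round(float(v),4) for v in (d[0]*np.cos(w)+d[1]*np.sin(w), d[0]*np.sin(w)-d[1]*np.cos(w), -d[2], t)]
E
python3 -c "
from h import *
print(to(.557,-.1745,.28,.195),to(.557,-.1745,.189,.195))"
```

```text
[0.436, -0.2369, 0.0123, 0.2288] [0.436, -0.2369, 0.1033, 0.2288]
```

```bash
python3 -m inch '[{"gripper":0,"translation":[0.05,-0.027,0.0],"turn":0.03},{"gripper":0,"translation":[0.105,-0.057,0.0],"turn":0.06},{"gripper":0,"translation":[0.16,-0.087,0.0],"turn":0.1},{"gripper":0,"translation":[0.215,-0.117,0.0],"turn":0.13},{"gripper":0,"translation":[0.27,-0.147,0.0],"turn":0.16},{"gripper":0,"translation":[0.325,-0.177,0.0],"turn":0.19},{"gripper":0,"translation":[0.38,-0.207,0.0],"turn":0.229},{"gripper":0,"translation":[0.436,-0.237,0.012],"turn":0.229},{"gripper":0,"translation":[0.436,-0.237,0.012],"turn":0.229},{"gripper":0,"translation":[0.436,-0.237,0.012],"turn":0.229}]' 15
python3 -c "
from h import *
print(to(.557,-.1745,.189,.195))"
```

```text
time_s: 3.05
tcp_pos: [0.5569, -0.1743, 0.2802]
eef_rot: [3.142, 0.0, 0.196]
ft_force: [0.0, -0.4, 0.1]
grip_width: 1.003
grasp_force: 0.0
[0.0, 0.0002, 0.0912, 0.0007]
```

```bash
python3 -m inch '[{"gripper":0,"translation":[0,0,0.03],"turn":0},{"gripper":0,"translation":[0,0,0.06],"turn":0},{"gripper":0,"translation":[0,0,0.08],"turn":0},{"gripper":0,"translation":[0,0,0.091],"turn":0},{"gripper":0,"translation":[0,0,0.091],"turn":0},{"gripper":1,"translation":[0,0,0.091],"turn":0},{"gripper":1,"translation":[0,0,0.091],"turn":0},{"gripper":1,"translation":[0,0,0.091],"turn":0},{"gripper":1,"translation":[0,0,0.091],"turn":0},{"gripper":1,"translation":[0,0,0.091],"turn":0}]' 15
```

```text
time_s: 4.3
tcp_pos: [0.5571, -0.1743, 0.1895]
eef_rot: [3.141, -0.0, 0.195]
ft_force: [-1.1, 0.4, 3.6]
grip_width: 0.674
grasp_force: 14.9
```

```bash
python3 -c "
from h import *
print(to(.490,.2655,.26,.263,(.557,-.1745,.189,.195)))"
```

```text
[0.0195, -0.4446, -0.071, -0.068]
```

```bash
python3 -m inch '[{"gripper":1,"translation":[0,0,-0.03],"turn":0},{"gripper":1,"translation":[0,0,-0.071],"turn":0},{"gripper":1,"translation":[0.002,-0.04,-0.071],"turn":-0.01},{"gripper":1,"translation":[0.004,-0.1,-0.071],"turn":-0.02},{"gripper":1,"translation":[0.007,-0.16,-0.071],"turn":-0.03},{"gripper":1,"translation":[0.009,-0.22,-0.071],"turn":-0.04},{"gripper":1,"translation":[0.012,-0.28,-0.071],"turn":-0.05},{"gripper":1,"translation":[0.015,-0.34,-0.071],"turn":-0.06},{"gripper":1,"translation":[0.018,-0.40,-0.071],"turn":-0.068},{"gripper":1,"translation":[0.0195,-0.4446,-0.071],"turn":-0.068}]' 20
python3 - <<'E'
from h import *
o=r.observe();print(o["tcp_pos"],o["eef_rot"][2])
a=save("top","t2");b=save("side","s2")
cv2.imwrite("pics/v2.png",np.hstack([cv2.resize(a[150:300,150:300],(400,400)),cv2.resize(b[220:370,200:350],(400,400))])[:,:,::-1])
z=o["tcp_pos"][2]-.083
fit("large_case",tuple(o["tcp_pos"][:2]),z,("side",),.26)
E
```

```text
time_s: 5.55
tcp_pos: [0.4893, 0.2679, 0.26]
eef_rot: [3.142, 0.0, 0.264]
ft_force: [0.5, -0.3, -1.1]
grip_width: 0.675
grasp_force: 19.9
[0.48928453 0.26785934 0.26001458] 0.26410746364091087
large_case ['side'] [0.4871 0.2737 0.4   ] 0.521
```

View pics/v2.png

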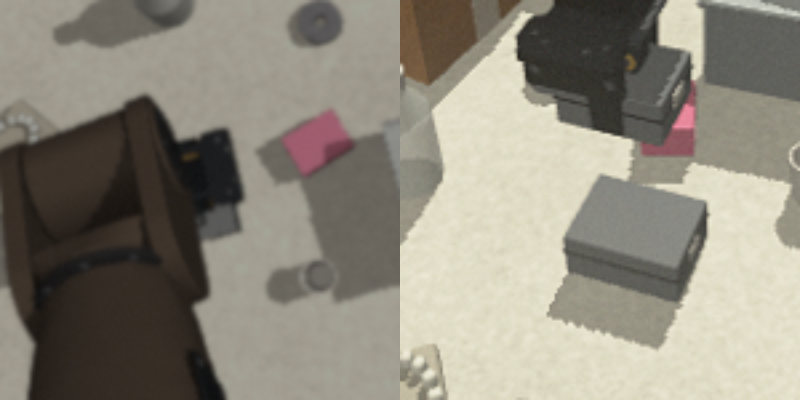

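The case is held level, above the bottom case at side crop (635,235). The bottle at left is clear.

```bash
python3 -m inch '[{"gripper":1,"translation":[0,0,0.03],"turn":0},{"gripper":1,"translation":[0,0,0.07],"turn":0},{"gripper":1,"translation":[0,0,0.1],"turn":0},{"gripper":1,"translation":[0,0,0.115],"turn":0},{"gripper":1,"translation":[0,0,0.124],"turn":0},{"gripper":1,"translation":[0,0,0.128],"turn":0},{"gripper":1,"translation":[0,0,0.13],"turn":0},{"gripper":1,"translation":[0,0,0.131],"turn":0},{"gripper":1,"translation":[0,0,0.131],"turn":0},{"gripper":1,"translation":[0,0,0.131],"turn":0}]' 20
python3 - <<'E'
from h import *
o=r.observe();print(o["tcp_pos"],o["eef_rot"][2])
b=save("side","s3")
cv2.imwrite("pics/v3.png",cv2.resize(b[230:350,220:380],(800,600))[:,:,::-1])
E
```

```text
time_s: 6.95
tcp_pos: [0.4901, 0.2656, 0.1294]
eef_rot: [3.142, -0.0, 0.263]
ft_force: [0.8, -0.3, -1.5]
grip_width: 0.674
grasp_force: 19.9
[0.49012634 0.26562519 0.12941976] 0.26286408388985616
```

View pics/v3.png

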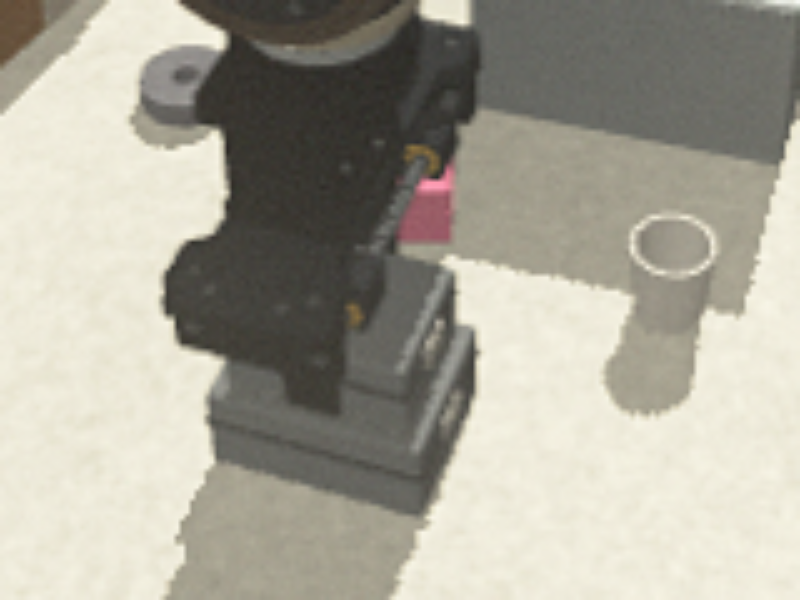

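The large case is centred on the bottom case (crop 400,330), about a millimetre above it. I'll lower it the rest, release and rise.

```bash
python3 -m inch '[{"gripper":1,"translation":[0,0,0.001],"turn":0},{"gripper":1,"translation":[0,0,0.0015],"turn":0},{"gripper":1,"translation":[0,0,0.0015],"turn":0},{"gripper":0,"translation":[0,0,0.001],"turn":0},{"gripper":0,"translation":[0,0,0.001],"turn":0},{"gripper":0,"translation":[0,0,0.001],"turn":0},{"gripper":0,"translation":[0,0,-0.02],"turn":0},{"gripper":0,"translation":[0,0,-0.06],"turn":0},{"gripper":0,"translation":[0,0,-0.11],"turn":0},{"gripper":0,"translation":[0,0,-0.151],"turn":0}]' 20
python3 -c "
from h import *
b=(.49,.2655,.28,.263)
print(to(.514,-.034,.28,.163,b))"
```

```text
time_s: 8.25
tcp_pos: [0.49, 0.2656, 0.282]
eef_rot: [3.142, -0.001, 0.263]
ft_force: [0.4, -0.1, 0.2]
grip_width: 0.998
grasp_force: 0.0
[-0.0547, 0.2954, -0.0, 0.1]
```

```bash
python3 -m inch '[{"gripper":0,"translation":[-0.009,0.05,0],"turn":0.02},{"gripper":0,"translation":[-0.019,0.1,0],"turn":0.04},{"gripper":0,"translation":[-0.028,0.15,0],"turn":0.06},{"gripper":0,"translation":[-0.037,0.2,0],"turn":0.08},{"gripper":0,"translation":[-0.046,0.25,0],"turn":0.1},{"gripper":0,"translation":[-0.0547,0.2954,0],"turn":0.1},{"gripper":0,"translation":[-0.0547,0.2954,0.05],"turn":0.1},{"gripper":0,"translation":[-0.0547,0.2954,0.08],"turn":0.1},{"gripper":0,"translation":[-0.0547,0.2954,0.092],"turn":0.1},{"gripper":0,"translation":[-0.0547,0.2954,0.092],"turn":0.1}]' 15
python3 - <<'E'
from h import *
o=r.observe();print(o["tcp_pos"],o["eef_rot"][2])
a=r.get_image("top");b=r.get_image("side")
cv2.imwrite("pics/v4.png",np.hstack([cv2.resize(a[170:290,180:300],(400,400)),cv2.resize(b[200:350,220:370],(400,400))])[:,:,::-1])
fit("large_case",(.49,.2655),.045,yaw0=.26)
fit("bottom_case",(.49,.2655),0,yaw0=.26)
E
```

```text
time_s: 9.5
tcp_pos: [0.5141, -0.0338, 0.1881]
eef_rot: [-3.141, 0.001, 0.163]
ft_force: [-0.3, 0.5, -0.2]
grip_width: 0.999
grasp_force: 0.0
[ 0.51408479 -0.03379741  0.18810944] 0.16297721864431192
large_case ['top', 'side'] [0.489  0.2653 0.2557] 0.132
large_case ['top'] [0.4888 0.2649 0.2422] 0.051
large_case ['side'] [0.4904 0.2655 0.3186] 0.069
bottom_case ['top', 'side'] [0.4892 0.2637 0.2592] 1.364
bottom_case ['top'] [0.4888 0.263  0.2654] 0.763
bottom_case ['side'] [0.4908 0.2658 0.3242] 0.598
```

View pics/v4.png

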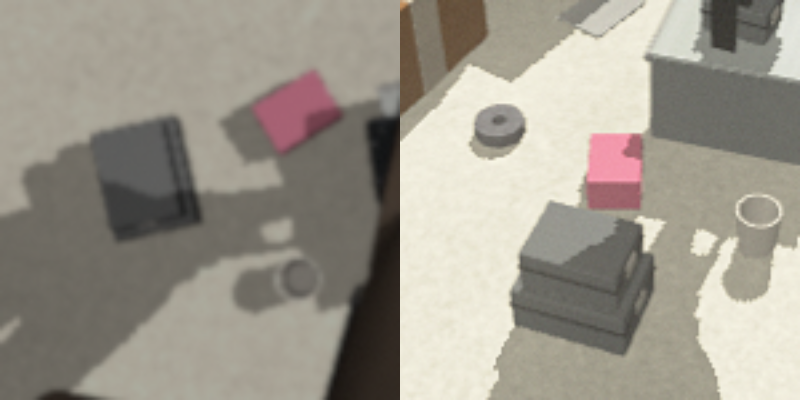

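The large case is squarely stacked (top crop 145,180; side crop 583,250). Now I grip the small one, lift it and carry it over.

```bash
python3 -c "
from h import *
print(to(.4895,.2653,.28,.26,(.514,-.034,.188,.163)))"
python3 -m inch '[{"gripper":1,"translation":[0,0,0],"turn":0},{"gripper":1,"translation":[0,0,0],"turn":0},{"gripper":1,"translation":[0,0,0],"turn":0},{"gripper":1,"translation":[0,0,0],"turn":0},{"gripper":1,"translation":[0,0,0],"turn":0},{"gripper":1,"translation":[0,0,0],"turn":0},{"gripper":1,"translation":[0,0,-0.02],"turn":0},{"gripper":1,"translation":[0,0,-0.06],"turn":0},{"gripper":1,"translation":[0,0,-0.092],"turn":0},{"gripper":1,"translation":[0,0,-0.092],"turn":0}]' 15
```

```text
[0.0244, -0.2993, -0.092, -0.097]
time_s: 11.05
tcp_pos: [0.5145, -0.0339, 0.2821]
eef_rot: [3.14, -0.004, 0.163]
ft_force: [-0.1, 0.0, -2.1]
grip_width: 0.527
grasp_force: 14.9
```

```bash
python3 -m inch '[{"gripper":1,"translation":[0.003,-0.04,0],"turn":-0.02},{"gripper":1,"translation":[0.007,-0.09,0],"turn":-0.04},{"gripper":1,"translation":[0.011,-0.14,0],"turn":-0.06},{"gripper":1,"translation":[0.0155,-0.19,0],"turn":-0.08},{"gripper":1,"translation":[0.0196,-0.24,0],"turn":-0.097},{"gripper":1,"translation":[0.023,-0.28,0],"turn":-0.097},{"gripper":1,"translation":[0.0244,-0.2993,0],"turn":-0.097},{"gripper":1,"translation":[0.0244,-0.2993,0.05],"turn":-0.097},{"gripper":1,"translation":[0.0244,-0.2993,0.09],"turn":-0.097},{"gripper":1,"translation":[0.0244,-0.2993,0.105],"turn":-0.097}]' 15
python3 -m inch '[{"gripper":1,"translation":[0,0,0.004],"turn":0},{"gripper":1,"translation":[0,0,0.006],"turn":0},{"gripper":1,"translation":[0,0,0.007],"turn":0},{"gripper":1,"translation":[0,0,0.007],"turn":0},{"gripper":1,"translation":[0,0,0.007],"turn":0},{"gripper":1,"translation":[0,0,0.008],"turn":0},{"gripper":1,"translation":[0,0,0.008],"turn":0},{"gripper":1,"translation":[0,0,0.008],"turn":0},{"gripper":1,"translation":[0,0,0.008],"turn":0},{"gripper":1,"translation":[0,0,0.008],"turn":0}]' 15
python3 - <<'E'
from h import *
b=save("side","s5")
cv2.imwrite("pics/v5.png",cv2.resize(b[200:350,220:380],(800,600))[:,:,::-1])
E
```

```text
time_s: 12.3
tcp_pos: [0.4889, 0.2646, 0.1728]
eef_rot: [3.141, 0.004, 0.259]
ft_force: [1.0, -1.1, -0.0]
grip_width: 0.526
grasp_force: 14.9
time_s: 13.55
tcp_pos: [0.4896, 0.2654, 0.1672]
eef_rot: [3.142, -0.0, 0.26]
ft_force: [0.3, 0.4, 0.2]
grip_width: 0.526
grasp_force: 14.9
```

View pics/v5.png

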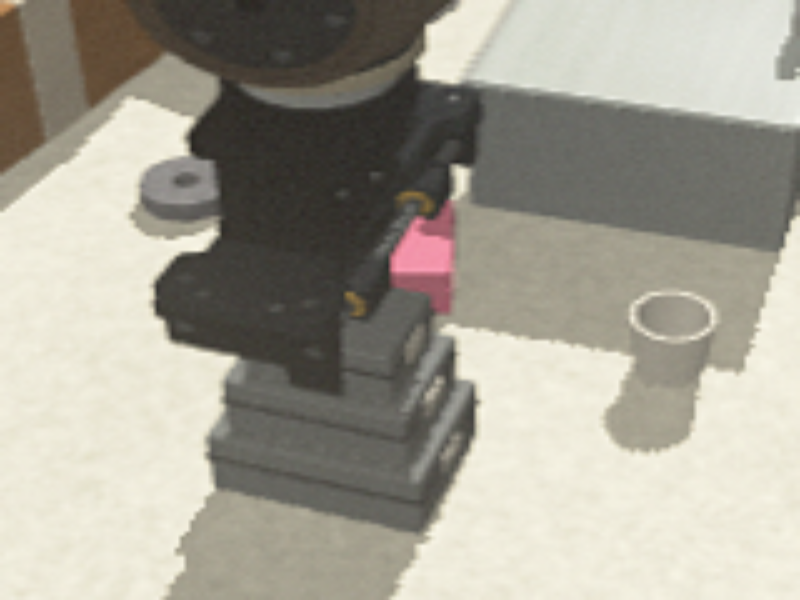

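The small case sits centred on the large one (crop 390,345), so I release it and rise.

```bash
python3 -m inch '[{"gripper":1,"translation":[0,0,0.0005],"turn":0},{"gripper":1,"translation":[0,0,0.0005],"turn":0},{"gripper":0,"translation":[0,0,0.0],"turn":0},{"gripper":0,"translation":[0,0,0.0],"turn":0},{"gripper":0,"translation":[0,0,0.0],"turn":0},{"gripper":0,"translation":[0,0,0.0],"turn":0},{"gripper":0,"translation":[0,0,-0.02],"turn":0},{"gripper":0,"translation":[0,0,-0.06],"turn":0},{"gripper":0,"translation":[0,0,-0.1],"turn":0},{"gripper":0,"translation":[0,0,-0.133],"turn":0}]' 15
python3 - <<'E'
from h import *
r.get_image("top");r.get_image("side")
for c in("top","side"):
  for n in("dust_box","lid_handle","lid_hinge"):
    print(c,n,[(round(d["conf"],2),np.round(d["position"],4).tolist()) for d in r.mark_of(n,c)][:2])
E
```

```text
time_s: 14.85
tcp_pos: [0.4895, 0.2654, 0.3018]
eef_rot: [-3.142, -0.001, 0.26]
ft_force: [0.6, -0.1, -0.3]
grip_width: 1.0
grasp_force: 0.0
top dust_box [(0.94, [0.5301, -0.1132, -0.0012]), (0.64, [0.7195, 0.314, -0.0008])]
top lid_handle [(0.97, [0.4648, -0.1319, 0.1461])]
top lid_hinge [(0.89, [0.6065, -0.0917, 0.0998])]
side dust_box [(0.77, [0.5272, -0.1128, -0.0021])]
side lid_handle [(0.82, [0.4589, -0.1353, 0.1472]), (0.69, [0.6111, -0.0904, 0.0999])]
side lid_hinge [(0.81, [0.6118, -0.0891, 0.1028])]
```

```bash
python3 -c "
from h import *
print(to(.4622,-.1333,.30,1.864,(.4895,.2653,.301,.26)))"
```

```text
[-0.1289, 0.3782, 0.001, -1.604]
```

```bash
python3 -m inch '[{"gripper":0,"translation":[-0.014,0.042,0],"turn":-0.18},{"gripper":0,"translation":[-0.028,0.084,0],"turn":-0.36},{"gripper":0,"translation":[-0.042,0.126,0],"turn":-0.54},{"gripper":0,"translation":[-0.057,0.168,0],"turn":-0.72},{"gripper":0,"translation":[-0.071,0.21,0],"turn":-0.9},{"gripper":0,"translation":[-0.085,0.252,0],"turn":-1.08},{"gripper":0,"translation":[-0.1,0.294,0],"turn":-1.26},{"gripper":0,"translation":[-0.115,0.336,0],"turn":-1.44},{"gripper":0,"translation":[-0.1289,0.3782,0],"turn":-1.604},{"gripper":0,"translation":[-0.1289,0.3782,0.001],"turn":-1.604}]' 15
python3 - <<'E'
from h import *
r.get_image("top");r.get_image("side")
fit("small_case",(.4895,.2653),.085,yaw0=.26)
fit("large_case",(.4895,.2653),.045,yaw0=.26)
print(r.observe()["tcp_pos"],to(.4622,-.1333,.205,1.864))
E
```

```text
time_s: 16.5
tcp_pos: [0.4619, -0.1355, 0.2985]
eef_rot: [-3.141, -0.0, 1.863]
ft_force: [-0.6, -0.0, 0.2]
grip_width: 0.999
grasp_force: 0.0
small_case ['top', 'side'] [0.4891 0.2653 0.2304] 0.158
small_case ['top'] [0.4893 0.2647 0.2329] 0.064
small_case ['side'] [0.4905 0.2668 0.261 ] 0.081
large_case ['top', 'side'] [0.4896 0.2645 0.2817] 1.292
large_case ['top'] [0.4895 0.262  0.2092] 0.783
large_case ['side'] [0.4903 0.2652 0.3197] 0.503
[ 0.4622218  -0.13232683  0.29914974] [-0.0009, -0.0003, 0.0941, 0.0002]
```

```bash
python3 -m inch '[{"gripper":0,"translation":[0,0,0.04],"turn":0},{"gripper":0,"translation":[0,0,0.07],"turn":0},{"gripper":0,"translation":[0,0,0.095],"turn":0},{"gripper":0,"translation":[0,0,0.095],"turn":0},{"gripper":1,"translation":[0,0,0.095],"turn":0},{"gripper":1,"translation":[0,0,0.095],"turn":0},{"gripper":1,"translation":[0,0,0.095],"turn":0},{"gripper":1,"translation":[0,0,0.095],"turn":0},{"gripper":1,"translation":[0,0,0.095],"turn":0},{"gripper":1,"translation":[0,0,0.095],"turn":0}]' 12
python3 -m inch '[{"gripper":1,"translation":[0,0,0.095],"turn":0},{"gripper":1,"translation":[0,0,0],"turn":0},{"gripper":1,"translation":[0,0,0],"turn":0},{"gripper":1,"translation":[0,0,0],"turn":0},{"gripper":1,"translation":[0,0,0],"turn":0},{"gripper":1,"translation":[0,0,0],"turn":0},{"gripper":1,"translation":[0,0,0],"turn":0},{"gripper":1,"translation":[0,0,0],"turn":0},{"gripper":1,"translation":[0,0,0],"turn":0},{"gripper":1,"translation":[0,0,0],"turn":11}]' --help 2>&1 | head -0
python3 -c "
from h import *
o=r.observe();print(o)"
```

```text
time_s: 18.05
tcp_pos: [0.4621, -0.1332, 0.2042]
eef_rot: [-3.142, 0.0, 1.864]
ft_force: [-0.3, -0.6, 0.6]
grip_width: 0.422
grasp_force: 0.0
{'time_s': 18.05, 'qpos': array([-4.18100221e-01,  4.12821931e-01,  2.00167668e+00, -1.24751273e-04,
        7.27073161e-01, -7.11016827e-01]), 'joint_vel': array([-3.34185251e-04,  1.05165940e-03,  7.13487398e-04, -1.09135348e-03,
        1.20135877e-04,  1.18969832e-05]), 'joint_torque': array([ 5.12146595e-03, -4.82067025e+01, -1.80189443e+01,  2.58663960e-02,
        8.25741445e-02,  3.18353141e-04]), 'tcp_pos': array([ 0.46213043, -0.1332287 ,  0.20422781]), 'eef_rot': array([-3.14155436e+00,  7.64544313e-05,  1.86380614e+00]), 'ft_force': array([-0.28370293, -0.56885066,  0.56971739]), 'wrist_torque': array([-0.0418443 , -0.16386385,  0.03310439]), 'grasp_force': 0.0, 'grip_width': 0.4219260306125927}
```

That second, stray command was a mistake: it was badly formed, and the clock shows it wasn't executed. The fingers are still closing.

```bash
python3 -m inch '[{"gripper":1,"translation":[0,0,0],"turn":0},{"gripper":1,"translation":[0,0,0],"turn":0},{"gripper":1,"translation":[0,0,0],"turn":0},{"gripper":1,"translation":[0,0,0],"turn":0},{"gripper":1,"translation":[0,0,0],"turn":0},{"gripper":1,"translation":[0,0,0],"turn":0},{"gripper":1,"translation":[0,0,0],"turn":0},{"gripper":1,"translation":[0,0,0],"turn":0},{"gripper":1,"translation":[0,0,0],"turn":0},{"gripper":1,"translation":[0,0,0],"turn":0}]' 12
python3 - <<'E'
from h import *
# arc: tool y = box x (yaw box .293 -> tool y=(sin1.864,-cos1.864)=+box x), tool z down
a0=np.arctan2(.046,-.155);R=np.hypot(.155,.046)
f=lambda th:np.array([R*np.cos(a0-th),-R*np.sin(a0-th)])
for n in range(4):
    b=n*.37
    print(n,[(f(b+.037*(k+1))-f(b)).round(4).tolist() for k in range(10)])
E
```

```text
time_s: 19.3
tcp_pos: [0.4607, -0.1336, 0.2041]
eef_rot: [-3.138, -0.001, 1.865]
ft_force: [-10.5, -7.2, 4.2]
grip_width: 0.12
grasp_force: 12.0
0 [[0.0018, -0.0057], [0.0038, -0.0113], [0.006, -0.0169], [0.0085, -0.0224], [0.0111, -0.0277], [0.0139, -0.033], [0.017, -0.0382], [0.0202, -0.0432], [0.0236, -0.0481], [0.0271, -0.0529]]
1 [[0.0037, -0.0047], [0.0077, -0.0092], [0.0117, -0.0136], [0.016, -0.0178], [0.0204, -0.0218], [0.0249, -0.0257], [0.0296, -0.0295], [0.0344, -0.033], [0.0394, -0.0364], [0.0444, -0.0395]]
2 [[0.0052, -0.003], [0.0105, -0.0058], [0.0159, -0.0084], [0.0213, -0.0108], [0.0269, -0.013], [0.0325, -0.015], [0.0383, -0.0168], [0.044, -0.0183], [0.0499, -0.0197], [0.0557, -0.0208]]
3 [[0.0059, -0.0009], [0.0119, -0.0016], [0.0178, -0.0021], [0.0238, -0.0023], [0.0298, -0.0024], [0.0358, -0.0022], [0.0417, -0.0018], [0.0477, -0.0012], [0.0536, -0.0003], [0.0595, 0.0008]]
```

The bar is gripped, but the arm is being pulled about 12 N along box −x, so I'll relieve that offset.

```bash
python3 -m inch '[{"gripper":1,"translation":[0,-0.001,0],"turn":0},{"gripper":1,"translation":[0,-0.002,0],"turn":0},{"gripper":1,"translation":[0,-0.002,0],"turn":0},{"gripper":1,"translation":[0,-0.002,0],"turn":0},{"gripper":1,"translation":[0,-0.002,0],"turn":0},{"gripper":1,"translation":[0,-0.002,0],"turn":0},{"gripper":1,"translation":[0,-0.002,0],"turn":0},{"gripper":1,"translation":[0,-0.002,0],"turn":0},{"gripper":1,"translation":[0,-0.002,0],"turn":0},{"gripper":1,"translation":[0,-0.002,0],"turn":0}]' 12
```

```text
time_s: 20.55
tcp_pos: [0.4604, -0.1337, 0.2042]
eef_rot: [3.141, 0.0, 1.864]
ft_force: [3.5, 4.1, -4.5]
grip_width: 0.12
grasp_force: 12.0
```

```bash
python3 -m inch '[{"gripper":1,"translation":[0,0.002,-0.0057],"turn":0},{"gripper":1,"translation":[0,0.004,-0.0113],"turn":0},{"gripper":1,"translation":[0,0.0062,-0.0169],"turn":0},{"gripper":1,"translation":[0,0.0087,-0.0224],"turn":0},{"gripper":1,"translation":[0,0.0113,-0.0277],"turn":0},{"gripper":1,"translation":[0,0.0141,-0.033],"turn":0},{"gripper":1,"translation":[0,0.0173,-0.0382],"turn":0},{"gripper":1,"translation":[0,0.0205,-0.0432],"turn":0},{"gripper":1,"translation":[0,0.0239,-0.0481],"turn":0},{"gripper":1,"translation":[0,0.0274,-0.0529],"turn":0}]' 12
```

```text
time_s: 21.8
tcp_pos: [0.4855, -0.1261, 0.2577]
eef_rot: [-3.139, -0.0, 1.864]
ft_force: [-11.0, -3.4, 4.9]
grip_width: 0.119
grasp_force: 12.0
```

```bash
python3 -m inch '[{"gripper":1,"translation":[0,0.0028,-0.0053],"turn":0},{"gripper":1,"translation":[0,0.0067,-0.0099],"turn":0},{"gripper":1,"translation":[0,0.0107,-0.0144],"turn":0},{"gripper":1,"translation":[0,0.015,-0.0186],"turn":0},{"gripper":1,"translation":[0,0.0194,-0.0226],"turn":0},{"gripper":1,"translation":[0,0.024,-0.0266],"turn":0},{"gripper":1,"translation":[0,0.0287,-0.0304],"turn":0},{"gripper":1,"translation":[0,0.0335,-0.0339],"turn":0},{"gripper":1,"translation":[0,0.0386,-0.0373],"turn":0},{"gripper":1,"translation":[0,0.0436,-0.0404],"turn":0}]' 12
```

```text
time_s: 23.05
tcp_pos: [0.5279, -0.1133, 0.2988]
eef_rot: [-3.141, 0.0, 1.864]
ft_force: [-7.7, -0.5, 9.4]
grip_width: 0.12
grasp_force: 12.0
```

```bash
python3 -m inch '[{"gripper":1,"translation":[0,0.0046,-0.0042],"turn":0},{"gripper":1,"translation":[0,0.0099,-0.007],"turn":0},{"gripper":1,"translation":[0,0.0153,-0.0097],"turn":0},{"gripper":1,"translation":[0,0.0207,-0.0122],"turn":0},{"gripper":1,"translation":[0,0.0263,-0.0145],"turn":0},{"gripper":1,"translation":[0,0.032,-0.0166],"turn":0},{"gripper":1,"translation":[0,0.0378,-0.0184],"turn":0},{"gripper":1,"translation":[0,0.0436,-0.02],"turn":0},{"gripper":1,"translation":[0,0.0495,-0.0215],"turn":0},{"gripper":1,"translation":[0,0.0554,-0.0226],"turn":0}]' 12
python3 - <<'E'
from h import *
o=r.observe();P=o["tcp_pos"]
e=np.array([np.cos(.293),np.sin(.293)])
for h in([.6089,-.0888],[.6106,-.0885]):
    d=np.r_[(P[:2]-h)@e,P[2]-.059-.1]; print(d,np.hypot(*d),"theta",2.853-np.arctan2(d[1],d[0]))
r.get_image("side");r.get_image("top")
for c in("side","top"):print([(round(d["conf"],2),np.round(d["position"],4).tolist()) for d in r.mark_of("lid_handle",c)][:2])
E
```

```text
time_s: 24.3
tcp_pos: [0.5817, -0.0972, 0.3202]
eef_rot: [3.141, 0.0, 1.864]
ft_force: [-1.0, -1.9, 1.2]
grip_width: 0.124
grasp_force: 12.0
[-0.0284884   0.16118626] 0.16368444603148233 theta 1.107268145240835
[-0.0302026   0.16118626] 0.16399148083627244 theta 1.0969745377392637
[(0.95, [0.5815, -0.0977, 0.2601])]
[(0.65, [0.5841, -0.0963, 0.2626])]
```

```bash
python3 -m inch '[{"gripper":1,"translation":[0,0.006,-0.0009],"turn":0},{"gripper":1,"translation":[0,0.0121,-0.0016],"turn":0},{"gripper":1,"translation":[0,0.0182,-0.0021],"turn":0},{"gripper":1,"translation":[0,0.0244,-0.0023],"turn":0},{"gripper":1,"translation":[0,0.0306,-0.0023],"turn":0},{"gripper":1,"translation":[0,0.0366,-0.0021],"turn":0},{"gripper":1,"translation":[0,0.0426,-0.0017],"turn":0},{"gripper":1,"translation":[0,0.0486,-0.001],"turn":0},{"gripper":1,"translation":[0,0.0546,-0.0001],"turn":0},{"gripper":1,"translation":[0,0.06,0.0008],"turn":0}]' 12
python3 -m inch '[{"gripper":1,"translation":[0,0.001,0.0001],"turn":0},{"gripper":1,"translation":[0,0.0015,0.0002],"turn":0},{"gripper":1,"translation":[0,0.002,0.0003],"turn":0},{"gripper":1,"translation":[0,0.002,0.0003],"turn":0},{"gripper":1,"translation":[0,0.002,0.0003],"turn":0},{"gripper":1,"translation":[0,0.002,0.0003],"turn":0},{"gripper":1,"translation":[0,0.002,0.0003],"turn":0},{"gripper":1,"translation":[0,0.002,0.0003],"turn":0},{"gripper":1,"translation":[0,0.002,0.0003],"turn":0},{"gripper":1,"translation":[0,0.002,0.0003],"turn":0}]' 12
python3 - <<'E'
from h import *
o=r.observe();P=o["tcp_pos"]
e=np.array([np.cos(.293),np.sin(.293)])
for h in([.6089,-.0888],[.6106,-.0885]):
    d=np.r_[(P[:2]-h)@e,P[2]-.059-.1]; print(d,np.hypot(*d),"theta",2.853-np.arctan2(d[1],d[0]))
b=r.get_image("side");a=r.get_image("top")
cv2.imwrite("pics/v6.png",np.hstack([cv2.resize(a[100:300,180:380],(400,400)),cv2.resize(b[90:350,180:440],(400,400))])[:,:,::-1])
for c in("side","top"):print([(round(d["conf"],2),np.round(d["position"],4).tolist()) for d in r.mark_of("lid_handle",c)][:2])
fit("small_case",(.4895,.2653),.085,yaw0=.26)
E
```

```text
time_s: 25.75
tcp_pos: [0.6391, -0.0798, 0.3193]
eef_rot: [3.142, -0.0, 1.864]
ft_force: [-0.9, -0.9, 0.7]
grip_width: 0.124
grasp_force: 12.0
time_s: 27.0
tcp_pos: [0.6406, -0.0793, 0.319]
eef_rot: [-3.142, -0.0, 1.864]
ft_force: [-0.7, 0.2, -0.8]
grip_width: 0.12
grasp_force: 12.0
[0.03306823 0.15997787] 0.16335980449817827 theta 1.4860379650748792
[0.03135403 0.15997787] 0.16302145046817626 theta 1.4757403121169936
[(0.64, [0.6406, -0.0804, 0.2592])]
[(0.2, [0.4907, 0.2664, 0.0043])]
small_case ['top', 'side'] [0.4886 0.2658 0.2478] 0.12
small_case ['top'] [0.4883 0.2653 0.2472] 0.05
small_case ['side'] [0.4892 0.2664 0.2542] 0.062
```

View pics/v6.png

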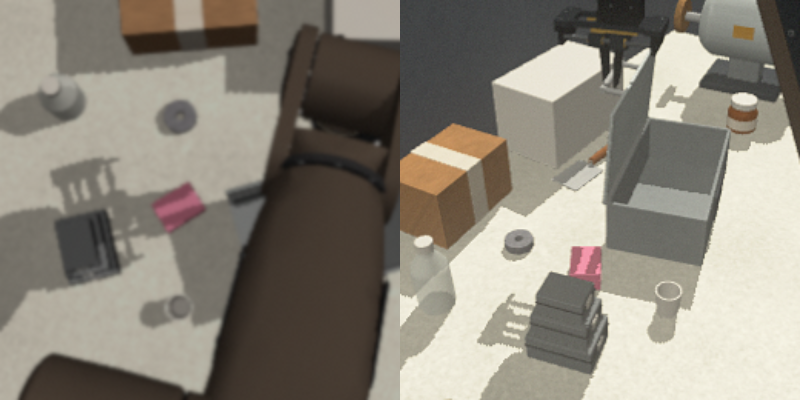

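The lid stands near upright at about 1.48 rad (side crop 630,130), held at the bar. The column is intact (side crop 567,320) and the bystanders are in place.

```bash
python3 -c "
from plant import r
print(r.close_job())"
```

```text
the job is handed in; nothing more can be done
None
```

The job is handed in, with no verdict returned yet: both cases are stacked squarely on the bottom case, large then small, and the arm is holding the lid still by its bar at about 1.48 rad (target 1.49), 27 s into the 72 s limit.

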